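# Press a glued glass coaster

### The job

One of the two small screw presses has a glued glass coaster on its bed: wind that press down by its crank (clockwise seen from above) until the foot just touches the glass, then give it a quarter of a turn more and let go. Do not go far beyond that or the glass cracks, do not shift the coaster, and leave the empty press as it is.

Things in the scene. Friction and masses are not known exactly. Their poses are not given: they have to be found in the camera images.
- knob_grip (a point): Loaded press's crank knob: upright wooden handle, 22 mm diameter, 48 mm tall, spinning freely on its pin. The point is on its axis, 22 mm below its top, 28 mm above the crank arm. It moves in a level circle of 70 mm radius about the screw axis, 240 mm above the bench at all times; clockwise from above winds down. Stiff (2 to 3 N at the knob), stays where left. Its own axes mean nothing.
- foot_pad (a point): Centre of the underside of the loaded press's round steel foot (56 mm diameter). It lies on the upright screw axis, so its x, y are the centre of the crank's circle. It starts 3 to 10 mm above the coaster and comes down 30 mm per full turn of the crank until it meets the coaster, then stays there. The crank has at most 0.7 turn from fully up to its stop.
- foot (a joint): How far the loaded press's foot has been pushed up its coil spring into the crosshead, in m: 0 while it hangs free; after contact it grows by 0.030 per full turn of the crank (0.0075 for a quarter turn). Spring 1.5 N per mm.
- coaster: The round glued coaster, loose, on the plywood bed of the loaded press under its foot: amber glass on cork, 98 mm diameter, 10 mm thick. Origin at the centre of its underside, z up, so its top is 10 mm above. The bed's height, and so the coaster's, differs from start to start.
- spare_knob_grip (a point): The same point on the crank knob of the other, identical press, whose bed is empty: to be left alone. Each press has a grey base 150 x 170 mm, two steel columns and a beam with its top 185 mm above the bench; only the crank stands above the beam. The two screw axes stand about 300 to 420 mm apart.
Not all that is in view belongs to the job. What is shaped like the coaster but purple or red is not meant.

How it is judged:
By the outcome, as a careful person would: the job done as asked, in the order asked, and still so for the second after the job is handed in, with the robot touching nothing.
It also fails if it takes over 45 s, if anything falls off the work surface, if the arm or the gripper's body presses on something with over 40 N, if the wrist force passes 120 N, or if a joint passes its speed limit or range.

### The arm

A 6-joint arm with a two-finger parallel gripper is mounted at the origin on the work surface. World frame = base frame: x ahead of the robot, y to its left, z up, the work surface at z = 0. Lengths are in m, angles in rad, forces in N, time in s.
With the tool pointing down it reaches from about 0.35 to 0.775 m from the base axis. Payload 7.3 kg.
Tool frame: the origin (TCP) lies midway between the tips of the shut fingers; the grasp point (between the pads) lies arm.grip_point_offset behind it (arm.grip_point_offset is the distance from the TCP to the grasp point, in m); z points along the fingers, y is the line along which they close (so a half turn about z gives the same grasp; the last joint's range is limited). The gripper opens to 92 mm and grips with 3 to 60 N. Pads are 19 mm wide; open, the fingers measure 130 mm over their backs; the gripper's body (75 mm by 190 mm) begins 47 mm behind the grasp point.
Start: joints at [-1.323, 0.342, 1.524, -0, 1.275, -0.146], TCP at [0.201, -0.485, 0.227] pointing down, gripper open.
Joint ranges: [-2.53, 2.53], [-0.77, 2.02], [0.04, 2.7], [-1, 4.14], [0.28, 2.66], [-3.11, 3.11]. Speed limits (rad/s): [2.57, 2.57, 3.14, 3.14, 3.14, 3.14].

### API

Orientations are given as a unit quaternion [w, x, y, z].
In Python, from rig import arm gives the robot as it stands. The module is installed in compiled form; this text tells all that it offers.
- The arm moves only by the shell command python3 -m creep 'ROWS'. ROWS is JSON, a list of rows, each an object of numbers: "ax", "ay", "az": the turn, a rotation vector about the world's x, y, z as a fraction of full scale; "tx", "ty", "tz": the shift along the world's x, y, z as a fraction of full scale; "grip": the opening, from -1 (shut) to 1 (fully open). In form: [{"ax": .., "ay": .., "az": .., "tx": .., "ty": .., "tz": .., "grip": ..}, ...]. A call has 1 to 8 rows; each row shifts and turns the commanded pose from where the row before left it; what a row does not reach is not made up. Full scale, the value 1, is 30 cm for a shift and 8 degrees for a turn. A row lasts 1/8 s, in which the tool goes at most 62.5 mm and 10.7 degrees, less where a joint would pass 70% of its speed; a pose out of reach is approached as far as the arm can. A call with a number of a shift or a turn outside -1 to 1 is refused whole. A call with a gripper value outside its range is refused whole. The fingers move at their own pace and stop on an object; the grip force is fixed at half the most. Time passes only in rows, so rows that do not move let the fingers close. It gives the time, the measured TCP pose, the force, the opening and the grip force at its end, in the units of the state.
- arm.get_obs(): the state, without advancing time (a new reading comes with each control period).
- arm.capture(name): name is "side" or "top"; returns a dict with "color" (384x512x3 uint8, blue, green, red), "z_map" (384x512 float32, m along the optical axis (not along the pixel's ray), 0 where there is no reading), "intrinsics" (3x3 intrinsics, pixels), "k1" (the pictures are not rectified: a ray, as slopes to the right and down, at radius r is drawn at 1 + k1 r^2 times it, then the intrinsics apply), "rvec" (rotation vector, rad) and "tvec" (3), from world to camera coordinates, as OpenCV has them. Camera axes: x right, y down, z forward; pixel columns grow to the right and rows downward; lengths in m; the calibration is good to about 2 mm. A picture is of the moment at which its call begins.
- arm.sign_off(): hands the job in; it is judged then, once.
The state is a dict: "time_s": time; "q": joint angles; "qvel": joint speeds; "effort": joint torques, N m; "tcp_pos": TCP position; "orientation": TCP orientation; "ft_force": force on the tool from outside, world axes, zero at the start; "wrist_torque": the same for the moment, N m; "width": finger opening in m; "gripper_force": force on a finger pad.
Only numpy, scipy, OpenCV 4.12 (cv2) and the standard library are available. Lean on these libraries where they do the work, as an engineer would, in place of code of your own. Each camera call takes 0.05 s, during which the arm holds its last target. There are 200 camera calls.

## Working session

There is one attempt and no reset: what is moved stays moved. The work goes in short steps, Python scripts to look and compute and a shell command to move; the robot and the scene stay as the last step left them, time stands still between calls to the robot, and variables do not carry over. Pictures are saved under pics/ and viewed, at most 10 in all, crops included, and the job is handed in when it is done.

```bash
mkdir -p pics
cat > h.py <<'E'
import numpy as np, cv2
from rig import arm
def cap(n):
    c=arm.capture(n); c['R']=cv2.Rodrigues(np.array(c['rvec'],float))[0]; return c
def cloud(c):
    h,w=c['z_map'].shape; u,v=np.meshgrid(np.arange(w),np.arange(h))
    p=np.stack([u,v],-1).reshape(-1,1,2).astype(np.float64)
    n=cv2.undistortPoints(p,np.array(c['intrinsics'],float),np.array([c['k1'],0,0,0],float)).reshape(h,w,2)
    z=c['z_map'][...,None]; X=np.concatenate([n*z,z],-1)
    W=(X-np.array(c['tvec']).reshape(3))@c['R']; W[c['z_map']==0]=np.nan
    return W
def proj(c,P):
    return cv2.projectPoints(np.array(P,float).reshape(-1,1,3),np.array(c['rvec'],float),np.array(c['tvec'],float).reshape(3),np.array(c['intrinsics'],float),np.array([c['k1'],0,0,0],float))[0].reshape(-1,2)
E
python3 - <<'E'
from h import *
a=cap('top');b=cap('side')
cv2.imwrite('pics/a.png',np.vstack([a['color'],b['color']])[:, :] if 0 else cv2.resize(np.hstack([a['color'],b['color']]),(800,300)))
cv2.imwrite('pics/top.png',a['color']);cv2.imwrite('pics/side.png',b['color'])
for c in(a,b): print(-c['R'].T@np.array(c['tvec']).reshape(3),c['R'][2])
print(arm.grip_point_offset,arm.get_obs())
W=cloud(a); m=(W[...,2]>.2)&(W[...,2]<.3)
n,l,s,ce=cv2.connectedComponentsWithStats(m.astype(np.uint8))
for i in range(1,n):
  if s[i,4]>20: print(s[i],ce[i],np.nanmedian(W[l==i],0),np.nanmax(W[l==i],0))
E
```

```text
[ 0.32077916 -0.03103625  1.20574916] [ 0.24142052 -0.00970365 -0.97037208]
[ 0.85225243 -0.66630506  1.06991535] [-0.25381437  0.54769556 -0.79725017]
0.0188 {'time_s': 0.1, 'q': array([-1.32299745e+00,  3.42628120e-01,  1.52491936e+00, -1.39331561e-05,
        1.27539356e+00, -1.46006834e-01]), 'qvel': array([ 0.00121846, -0.00064313, -0.00280546, -0.00029108,  0.0013698 ,
        0.00120141]), 'effort': array([ 2.07815472e-03, -4.32004666e+01, -2.44695532e+01,  7.18344259e-02,
        5.25776634e-02, -4.29837269e-05]), 'tcp_pos': array([ 0.2013692 , -0.48445475,  0.22612814]), 'orientation': array([-6.72977446e-04,  9.80676563e-01,  1.95634925e-01, -4.09535727e-05]), 'ft_force': array([ 0.4054271 , -0.10013423, -0.38874022]), 'wrist_torque': array([-0.02829578,  0.00221392,  0.01307339]), 'gripper_force': 0.0, 'width': 0.0919738242371832}
[317 172  20  51 533] [326.01313321 196.64540338] [ 0.55582775 -0.2001204   0.21540033] [ 0.61037994 -0.18516201  0.26735795]
[141 183  48  25 515] [163.69320388 194.64854369] [0.5686371  0.16549764 0.21611064] [0.60091036 0.21434276 0.26707077]
[481 329  14   9  23] [487.08695652 333.13043478] [ 0.22875024 -0.52544313  0.26357189] [ 0.23859383 -0.52204395  0.29967577]
[ 182  339   63   45 1200] [206.07333333 357.47583333] [0.22615719 0.07454372 0.27215627] [0.25387943 0.12121273 0.29999686]
```

View pics/top.png

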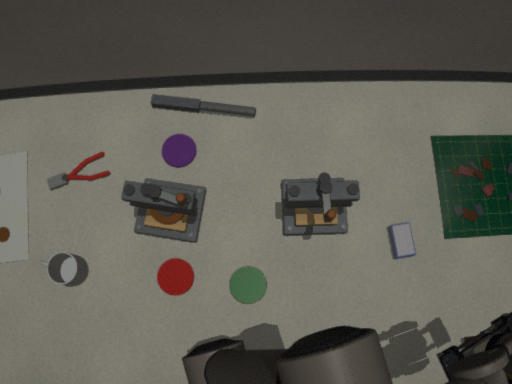

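View pics/side.png

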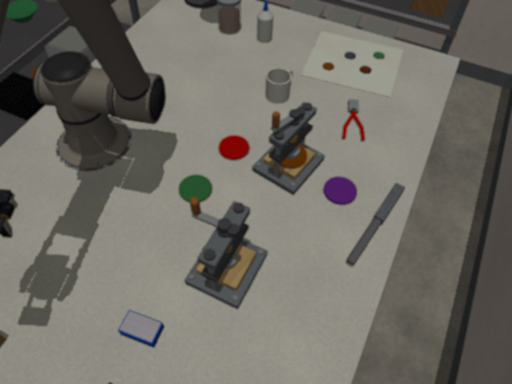

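The loaded press is the left one in the top view: amber shows under its foot at top (168,213) and side (292,157). Possible confusions:
- Spare press, with an empty plywood bed, at top (315,205) and side (228,262).
- Purple disc at top (179,150), red disc at (176,277) and green disc at (248,285), all lying on the bench.

The loaded knob looks to be at top (182,199) and side (276,119). I'll check it in a crop.

Run:
```python
from h import *
a=cap('top');b=cap('side')
ca=a['color'][160:260,110:220];cb=b['color'][90:200,240:340]
f=lambda x:cv2.resize(x,(400,400),interpolation=cv2.INTER_CUBIC)
cv2.imwrite('pics/crop.png',cv2.convertScaleAbs(np.hstack([f(ca),f(cb)]),alpha=1.5))
np.set_printoptions(precision=4,suppress=True)
for nm,c,(v0,v1,u0,u1) in(('top',a,(160,260,110,220)),('side',b,(90,200,240,340))):
  W=cloud(c);S=W[v0:v1,u0:u1];I=c['color'][v0:v1,u0:u1].astype(int)
  for lo,hi in((.255,.275),(.21,.25),(.195,.21),(.175,.19),(.1,.17),(.03,.1)):
    m=(S[...,2]>lo)&(S[...,2]<hi)
    if m.sum()>3: print(nm,lo,hi,m.sum(),S[m].min(0),S[m].max(0),S[m].mean(0))
  hsv=cv2.cvtColor(c['color'],cv2.COLOR_BGR2HSV)[v0:v1,u0:u1]
  k=(hsv[...,0]<20)&(hsv[...,1]>110)
  for lo,hi in((.2,.28),(.01,.09)):
    m=k&(S[...,2]>lo)&(S[...,2]<hi)
    if m.sum(): print(' orange',m.sum(),S[m].min(0),S[m].max(0),np.median(S[m],0))
```

```text
top 0.255 0.275 77 [0.5421 0.1065 0.2551] [0.5613 0.1262 0.2658] [0.5513 0.1161 0.2609]
top 0.21 0.25 392 [0.5409 0.106  0.21  ] [0.5998 0.2142 0.2499] [0.5724 0.1693 0.2173]
top 0.195 0.21 81 [0.5436 0.1043 0.1951] [0.6012 0.2586 0.2099] [0.5702 0.1762 0.2018]
top 0.175 0.19 750 [0.5408 0.0967 0.1754] [0.6178 0.2696 0.1899] [0.5759 0.1859 0.1848]
top 0.1 0.17 318 [0.5408 0.0985 0.1019] [0.5825 0.2648 0.1699] [0.5607 0.1726 0.1228]
top 0.03 0.1 834 [0.4984 0.0915 0.03  ] [0.6559 0.2669 0.0834] [0.5463 0.1832 0.0508]
 orange 80 [0.5421 0.1071 0.2349] [0.5608 0.1259 0.2658] [0.5492 0.1158 0.2611]
 orange 564 [0.4463 0.1325 0.0109] [0.5749 0.2405 0.0746] [0.5423 0.1845 0.0509]
side 0.255 0.275 49 [0.5433 0.1057 0.2553] [0.5622 0.1265 0.2662] [0.5526 0.1149 0.2606]
side 0.21 0.25 313 [0.5407 0.1053 0.21  ] [0.5993 0.2186 0.2498] [0.5694 0.1556 0.2205]
side 0.195 0.21 116 [0.5406 0.1037 0.195 ] [0.6035 0.2574 0.21  ] [0.5769 0.1646 0.2019]
side 0.175 0.19 481 [0.5401 0.0933 0.175 ] [0.6148 0.2688 0.19  ] [0.5843 0.1641 0.1847]
side 0.1 0.17 569 [0.5416 0.0952 0.1011] [0.6154 0.2653 0.1698] [0.5835 0.1598 0.1237]
side 0.03 0.1 1096 [0.3903 0.0868 0.03  ] [0.6563 0.4595 0.0913] [0.5732 0.1965 0.0509]
 orange 88 [0.5455 0.1046 0.2192] [0.5617 0.125  0.266 ] [0.5548 0.1108 0.2492]
 orange 694 [0.401  0.1196 0.01  ] [0.6401 0.253  0.0705] [0.602  0.1606 0.0488]
```

View pics/crop.png

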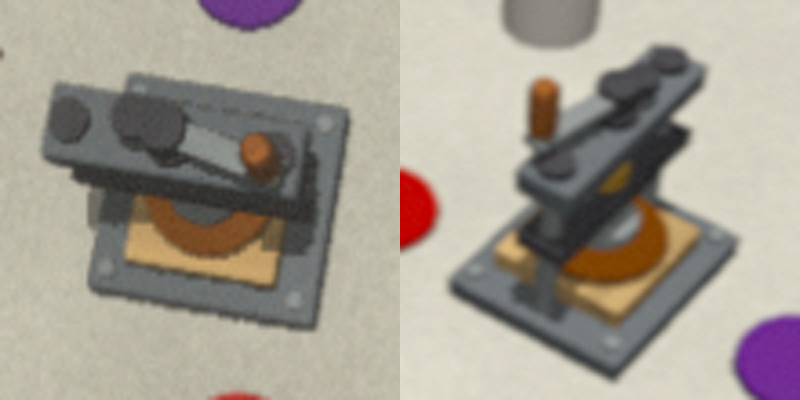

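The crop confirms the choice. The loaded knob is at crop (258,155) in the top half and (543,105) in the side half, with the amber coaster below it and the crank hub at about (145,120). Next I refine the screw axis and heights.

```bash
cat >> h.py <<'E'
np.set_printoptions(precision=4,suppress=True)
C=np.array([.579,.183])
def knob(W,zmin=.225):
    m=(W[...,2]>zmin)&(W[...,2]<.272)&(np.hypot(W[...,0]-C[0],W[...,1]-C[1])<.1); return W[m]
def near(c,lo,hi,r):
    W=cloud(c);m=(W[...,2]>lo)&(W[...,2]<hi)&(np.hypot(W[...,0]-C[0],W[...,1]-C[1])<r);return W,m
E
python3 - <<'E'
from h import *
P=[];K=[];A=[]
for n in('top','side'):
  c=cap(n);W,m=near(c,.178,.190,.14)
  r=cv2.minAreaRect(W[m][:,:2].astype(np.float32)*1000);print(n,'beam',r);P.append(W[m][:,:2])
  k=knob(W,.258);print('knob',cv2.minEnclosingCircle(k[:,:2].astype(np.float32)*1000),k.mean(0));
  hub=near(c,.213,.235,.045)[1];print('hubz',np.percentile(W[hub][:,2],[50,90,99]),hub.sum(),W[hub].mean(0))
  hsv=cv2.cvtColor(c['color'],cv2.COLOR_BGR2HSV)
  am=near(c,.03,.085,.075)[1]&(hsv[...,0]<19)&(hsv[...,1]>180);print('amber',am.sum(),W[am].min(0),W[am].max(0),np.percentile(W[am][:,2],[5,25,50,75,95]))
  pw=near(c,.03,.085,.09)[1]&(hsv[...,0]<25)&(hsv[...,1]>60)&(hsv[...,1]<150);print('ply',pw.sum(),np.percentile(W[pw][:,2],[5,25,50,75,95]))
  g=near(c,.04,.15,.032)[1]&(hsv[...,1]<60);print('grey',g.sum(),np.histogram(W[g][:,2],np.arange(.04,.152,.004)))
r=cv2.minAreaRect(np.vstack(P).astype(np.float32)*1000);print(r)
E
```

```text
top beam ((579.3787841796875, 183.31800842285156), (169.82220458984375, 47.747413635253906), 79.22164154052734)
knob ((552.768310546875, 116.52706909179688), 10.033427238464355) [0.5521 0.1166 0.2619]
hubz [0.2178 0.2214 0.2233] 233 [0.5785 0.182  0.2175]
amber 66 [0.5372 0.1487 0.0523] [0.5682 0.2247 0.0616] [0.054  0.056  0.0577 0.0587 0.0608]
ply 464 [0.0421 0.046  0.0476 0.05   0.0575]
grey 126 (array([ 0,  0,  0,  0,  0,  0,  0,  1, 19, 33,  3,  0,  0,  0,  0,  2,  3,
        5,  8, 37, 15,  0,  0,  0,  0,  0,  0]), array([0.04 , 0.044, 0.048, 0.052, 0.056, 0.06 , 0.064, 0.068, 0.072,
       0.076, 0.08 , 0.084, 0.088, 0.092, 0.096, 0.1  , 0.104, 0.108,
       0.112, 0.116, 0.12 , 0.124, 0.128, 0.132, 0.136, 0.14 , 0.144,
       0.148]))
side beam ((579.644287109375, 182.37644958496094), (171.99020385742188, 46.708683013916016), 78.18333435058594)
knob ((551.0057373046875, 116.62818908691406), 10.121838569641113) [0.5519 0.1163 0.2614]
hubz [0.2165 0.2216 0.2241] 158 [0.5787 0.1805 0.2173]
amber 236 [0.5725 0.1341 0.0482] [0.6286 0.2321 0.0627] [0.0539 0.0563 0.0578 0.0594 0.0613]
ply 423 [0.0332 0.0417 0.0467 0.0491 0.0575]
grey 168 (array([ 0,  0,  0,  0,  2,  0,  2,  6, 29, 39,  6,  0,  0,  0,  0,  2,  6,
        9,  7, 44, 15,  1,  0,  0,  0,  0,  0]), array([0.04 , 0.044, 0.048, 0.052, 0.056, 0.06 , 0.064, 0.068, 0.072,
       0.076, 0.08 , 0.084, 0.088, 0.092, 0.096, 0.1  , 0.104, 0.108,
       0.112, 0.116, 0.12 , 0.124, 0.128, 0.132, 0.136, 0.14 , 0.144,
       0.148]))
((578.732177734375, 182.53436279296875), (171.81532287597656, 47.69282913208008), 78.63423919677734)
```

Measured points agree with the given sizes: knob at (0.552, 0.1165), top z 0.262, and screw axis at (0.579, 0.183), which gives a radius of 72 mm against 70 nominal. The coaster top is at about 0.058. I'll lift, cross above everything, and come down over the knob.

```bash
python3 -m creep '[{"tz":0.16,"grip":-0.1},{"tz":0.16,"grip":-0.1},{"tz":0.16,"grip":-0.1},{"tx":0.0835,"ty":0.143,"grip":-0.1},{"tx":0.0835,"ty":0.143,"grip":-0.1},{"tx":0.0835,"ty":0.143,"grip":-0.1},{"tx":0.0835,"ty":0.143,"grip":-0.1},{"tx":0.0835,"ty":0.143,"grip":-0.1}]'
python3 -m creep '[{"tx":0.0835,"ty":0.143,"grip":-0.1},{"tx":0.0835,"ty":0.143,"grip":-0.1},{"tx":0.0835,"ty":0.143,"grip":-0.1},{"tx":0.0835,"ty":0.143,"grip":-0.1},{"tx":0.0835,"ty":0.143,"grip":-0.1},{"tx":0.0835,"ty":0.143,"grip":-0.1},{"tx":0.0835,"ty":0.143,"grip":-0.1},{"tx":0.0835,"ty":0.143,"grip":-0.1}]'
python3 -m creep '[{"tx":0.0835,"ty":0.143,"grip":-0.1},{"grip":-0.1},{"grip":-0.1}]'
```

```text
validation failed for argument at $[0]...
validation failed for argument at $[0]...
validation failed for argument at $[0]...
```

Rows probably need every key.

```bash
python3 -m creep '[{"ax":0,"ay":0,"az":0,"tx":0,"ty":0,"tz":0.16,"grip":-0.1},{"ax":0,"ay":0,"az":0,"tx":0,"ty":0,"tz":0.16,"grip":-0.1},{"ax":0,"ay":0,"az":0,"tx":0,"ty":0,"tz":0.16,"grip":-0.1},{"ax":0,"ay":0,"az":0,"tx":0.0835,"ty":0.143,"tz":0,"grip":-0.1},{"ax":0,"ay":0,"az":0,"tx":0.0835,"ty":0.143,"tz":0,"grip":-0.1},{"ax":0,"ay":0,"az":0,"tx":0.0835,"ty":0.143,"tz":0,"grip":-0.1}]'
```

```text
time_s: 1.05
tcp_pos: [0.2771, -0.3548, 0.3707]
orientation: [0.0, 0.981, 0.195, 0.0]
ft_force: [2.0, -0.5, 1.0]
width: 0.0423
gripper_force: 0.0
```

```bash
python3 -m creep '[{"ax":0,"ay":0,"az":0,"tx":0.0835,"ty":0.143,"tz":0,"grip":-0.1},{"ax":0,"ay":0,"az":0,"tx":0.0835,"ty":0.143,"tz":0,"grip":-0.1},{"ax":0,"ay":0,"az":0,"tx":0.0835,"ty":0.143,"tz":0,"grip":-0.1},{"ax":0,"ay":0,"az":0,"tx":0.0835,"ty":0.143,"tz":0,"grip":-0.1},{"ax":0,"ay":0,"az":0,"tx":0.0835,"ty":0.143,"tz":0,"grip":-0.1},{"ax":0,"ay":0,"az":0,"tx":0.0835,"ty":0.143,"tz":0,"grip":-0.1}]'
python3 -m creep '[{"ax":0,"ay":0,"az":0,"tx":0.0835,"ty":0.143,"tz":0,"grip":-0.1},{"ax":0,"ay":0,"az":0,"tx":0.0835,"ty":0.143,"tz":0,"grip":-0.1},{"ax":0,"ay":0,"az":0,"tx":0.0835,"ty":0.143,"tz":0,"grip":-0.1},{"ax":0,"ay":0,"az":0,"tx":0.0835,"ty":0.143,"tz":0,"grip":-0.1},{"ax":0,"ay":0,"az":0,"tx":0.0835,"ty":0.143,"tz":0,"grip":-0.1},{"ax":0,"ay":0,"az":0,"tx":0,"ty":0,"tz":0,"grip":-0.1},{"ax":0,"ay":0,"az":0,"tx":0,"ty":0,"tz":0,"grip":-0.1}]'
```

```text
time_s: 1.8
tcp_pos: [0.4275, -0.0972, 0.3709]
orientation: [0.0, 0.981, 0.196, 0.0]
ft_force: [0.3, -1.5, -0.8]
width: 0.0413
gripper_force: 0.0
time_s: 2.68
tcp_pos: [0.5519, 0.1155, 0.3705]
orientation: [0.0, 0.981, 0.196, -0.0]
ft_force: [-0.4, 0.0, -0.6]
width: 0.0411
gripper_force: 0.0
```

```bash
python3 -m creep '[{"ax":0,"ay":0,"az":0,"tx":0,"ty":0.003,"tz":-0.12,"grip":-0.1},{"ax":0,"ay":0,"az":0,"tx":0,"ty":0,"tz":-0.12,"grip":-0.1},{"ax":0,"ay":0,"az":0,"tx":0,"ty":0,"tz":-0.1,"grip":-0.1},{"ax":0,"ay":0,"az":0,"tx":0,"ty":0,"tz":-0.08,"grip":-0.1},{"ax":0,"ay":0,"az":0,"tx":0,"ty":0,"tz":-0.06,"grip":-0.1},{"ax":0,"ay":0,"az":0,"tx":0,"ty":0,"tz":0,"grip":-0.1}]'
python3 - <<'E'
from h import *
a=cap('top');b=cap('side');f=lambda x:cv2.resize(x,(400,400),interpolation=cv2.INTER_CUBIC)
cv2.imwrite('pics/g1.png',cv2.convertScaleAbs(np.hstack([f(a['color'][150:260,110:220]),f(b['color'][60:180,220:340])]),alpha=1.5))
E
```

```text
time_s: 3.42
tcp_pos: [0.5512, 0.1153, 0.2261]
orientation: [0.0, 0.981, 0.195, -0.001]
ft_force: [-1.3, -0.8, 0.6]
width: 0.0408
gripper_force: 0.0
```

View pics/g1.png

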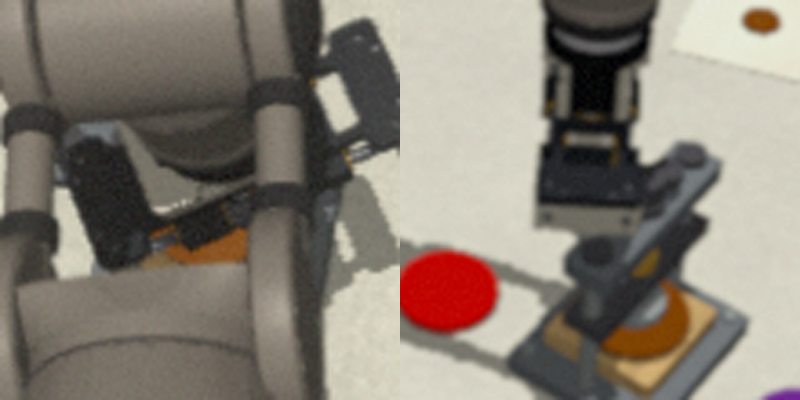

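The gripper now stands over the knob. In the side half the fingertips are at crop (590,215), and the foot (650,305) and coaster are in clear view of that camera; the arm blocks the top view. I'll close and take a foot baseline from the side camera.

```bash
python3 -m creep '[{"ax":0,"ay":0,"az":0,"tx":0,"ty":0,"tz":0,"grip":-1},{"ax":0,"ay":0,"az":0,"tx":0,"ty":0,"tz":0,"grip":-1},{"ax":0,"ay":0,"az":0,"tx":0,"ty":0,"tz":0,"grip":-1},{"ax":0,"ay":0,"az":0,"tx":0,"ty":0,"tz":0,"grip":-1}]'
cat >> h.py <<'E'
C=np.array([.579,.183])
def meas(N=4):
    F=[];H=[];S=[]
    for i in range(N):
        c=cap('side');W=cloud(c);hsv=cv2.cvtColor(c['color'],cv2.COLOR_BGR2HSV)
        d=W[...,:2]-C;r=np.hypot(d[...,0],d[...,1]);z=W[...,2]
        u=np.array([np.cos(np.radians(78.6)),np.sin(np.radians(78.6))]);al=d@u;ac=d@np.array([u[1],-u[0]])
        f=(hsv[...,1]<70)&(r<.027)&(z>.06)&(z<.09)
        F.append((np.median(z[f]),f.sum(),np.mean(z[f])))
        h=(ac>.005)&(ac<.05)&(np.abs(al)<.075)&(z>.085)&(z<.135)&(r>.012)
        zz=z[h];H.append(np.percentile(zz,[50,90]).tolist())
        cv2.imwrite('pics/m_%05d.png'%int(arm.get_obs()['time_s']*100),c['color'])
    o=arm.get_obs();p=o['tcp_pos'][:2]-C
    print('foot',np.mean(F,0),'head',np.mean(H,0),'ang',np.degrees(np.arctan2(p[1],p[0])),'r',np.hypot(*p),o['tcp_pos'],'F',o['ft_force'],o['width'],o['time_s'])
E
python3 -c "
from h import *
meas()"
```

```text
time_s: 4.03
tcp_pos: [0.5524, 0.1168, 0.2273]
orientation: [0.0, 0.981, 0.196, 0.001]
ft_force: [-0.4, 0.8, 4.2]
width: 0.0213
gripper_force: 30.0
foot [ 0.0765 78.      0.0761] head [0.1183 0.1225] ang -111.91546050253575 r 0.07132959088164294 [0.5524 0.1168 0.2273] F [-1.0169  0.562   5.9476] 0.02127081867889655 4.225
```

```bash
python3 -c "
from h import *
a=np.radians(np.arange(-112,-112-261,-10));p=.0702*np.stack([np.cos(a),np.sin(a)],1)
print(np.c_[np.degrees(a[1:]),np.diff(p,axis=0)/.3])"
```

```text
[[-122.       -0.0363    0.0185]
 [-132.       -0.0326    0.0245]
 [-142.       -0.0278    0.0298]
 [-152.       -0.0222    0.0342]
 [-162.       -0.0159    0.0375]
 [-172.       -0.0092    0.0397]
 [-182.       -0.0021    0.0407]
 [-192.        0.005     0.0405]
 [-202.        0.0119    0.039 ]
 [-212.        0.0185    0.0363]
 [-222.        0.0245    0.0326]
 [-232.        0.0298    0.0278]
 [-242.        0.0342    0.0222]
 [-252.        0.0375    0.0159]
 [-262.        0.0397    0.0092]
 [-272.        0.0407    0.0021]
 [-282.        0.0405   -0.005 ]
 [-292.        0.039    -0.0119]
 [-302.        0.0363   -0.0185]
 [-312.        0.0326   -0.0245]
 [-322.        0.0278   -0.0298]
 [-332.        0.0222   -0.0342]
 [-342.        0.0159   -0.0375]
 [-352.        0.0092   -0.0397]
 [-362.        0.0021   -0.0407]
 [-372.       -0.005    -0.0405]]
```

```bash
python3 -m creep '[{"ax":0,"ay":0,"az":0,"tx":-0.0363,"ty":0.0185,"tz":0.003,"grip":-1},{"ax":0,"ay":0,"az":0,"tx":-0.0326,"ty":0.0245,"tz":0,"grip":-1},{"ax":0,"ay":0,"az":0,"tx":0,"ty":0,"tz":0,"grip":-1},{"ax":0,"ay":0,"az":0,"tx":0,"ty":0,"tz":0,"grip":-1}]'; python3 -c "
from h import *
meas()"
```

```text
time_s: 4.72
tcp_pos: [0.5309, 0.1301, 0.2274]
orientation: [-0.0, 0.981, 0.196, -0.001]
ft_force: [-0.7, 2.8, -0.1]
width: 0.0212
gripper_force: 30.0
foot [ 0.0751 77.5     0.0748] head [0.1168 0.1209] ang -131.73410169083775 r 0.07149761822269275 [0.5314 0.1296 0.2274] F [-0.5853  2.715  -0.4769] 0.0209529770750399 4.925
```

```bash
M='from h import *
meas()'; python3 -m creep '[{"ax":0,"ay":0,"az":0,"tx":-0.0278,"ty":0.0298,"tz":0,"grip":-1},{"ax":0,"ay":0,"az":0,"tx":-0.0222,"ty":0.0342,"tz":0,"grip":-1},{"ax":0,"ay":0,"az":0,"tx":0,"ty":0,"tz":0,"grip":-1},{"ax":0,"ay":0,"az":0,"tx":0,"ty":0,"tz":0,"grip":-1}]' | grep force; python3 -c "$M"
python3 -m creep '[{"ax":0,"ay":0,"az":0,"tx":-0.0159,"ty":0.0375,"tz":0,"grip":-1},{"ax":0,"ay":0,"az":0,"tx":-0.0092,"ty":0.0397,"tz":0,"grip":-1},{"ax":0,"ay":0,"az":0,"tx":0,"ty":0,"tz":0,"grip":-1},{"ax":0,"ay":0,"az":0,"tx":0,"ty":0,"tz":0,"grip":-1}]' | grep force; python3 -c "$M"
```

```text
ft_force: [0.7, 2.5, -3.8]
gripper_force: 30.0
foot [ 0.0729 78.      0.073 ] head [0.1151 0.1195] ang -151.35631802141535 r 0.07142615119526058 [0.5163 0.1488 0.2274] F [ 0.5156  2.7099 -3.9535] 0.021092088491033157 5.625
ft_force: [0.2, 2.0, -5.0]
gripper_force: 30.0
foot [ 0.0715 76.      0.0711] head [0.1136 0.1174] ang -171.0687501962681 r 0.07113883480980931 [0.5087 0.172  0.2275] F [-0.3198  1.7525 -5.7314] 0.021097233217665823 6.325
```

```bash
M='from h import *
meas()'; python3 -m creep '[{"ax":0,"ay":0,"az":0,"tx":-0.0021,"ty":0.0407,"tz":-0.002,"grip":-1},{"ax":0,"ay":0,"az":0,"tx":0.005,"ty":0.0405,"tz":0,"grip":-1},{"ax":0,"ay":0,"az":0,"tx":0,"ty":0,"tz":0,"grip":-1},{"ax":0,"ay":0,"az":0,"tx":0,"ty":0,"tz":0,"grip":-1}]' | grep force; python3 -c "$M"
python3 -m creep '[{"ax":0,"ay":0,"az":0,"tx":0.0119,"ty":0.039,"tz":0,"grip":-1},{"ax":0,"ay":0,"az":0,"tx":0.0185,"ty":0.0363,"tz":0,"grip":-1},{"ax":0,"ay":0,"az":0,"tx":0,"ty":0,"tz":0,"grip":-1},{"ax":0,"ay":0,"az":0,"tx":0,"ty":0,"tz":0,"grip":-1}]' | grep force; python3 -c "$M"
```

```text
ft_force: [-4.1, 2.7, 1.5]
gripper_force: 30.0
foot [ 0.0699 77.25    0.0698] head [0.1118 0.1163] ang 168.84242552803707 r 0.0706741860127216 [0.5097 0.1967 0.2274] F [-3.0114  3.096   1.4014] 0.021099773247889274 7.025
ft_force: [-3.6, 3.9, 1.6]
gripper_force: 30.0
foot [ 0.0693 74.25    0.0689] head [0.1102 0.1149] ang 148.76454460694342 r 0.0702050843014591 [0.519  0.2194 0.2274] F [-3.2068  4.4631  0.9135] 0.020724813761949276 7.725
```

```bash
M='from h import *
meas(8)'; python3 -m creep '[{"ax":0,"ay":0,"az":0,"tx":0.0245,"ty":0.0326,"tz":0,"grip":-1},{"ax":0,"ay":0,"az":0,"tx":0.0298,"ty":0.0278,"tz":0,"grip":-1},{"ax":0,"ay":0,"az":0,"tx":0,"ty":0,"tz":0,"grip":-1},{"ax":0,"ay":0,"az":0,"tx":0,"ty":0,"tz":0,"grip":-1}]' | grep force; python3 -c "$M"
python3 -m creep '[{"ax":0,"ay":0,"az":0,"tx":0.0342,"ty":0.0222,"tz":0,"grip":-1},{"ax":0,"ay":0,"az":0,"tx":0.0375,"ty":0.0159,"tz":0,"grip":-1},{"ax":0,"ay":0,"az":0,"tx":0,"ty":0,"tz":0,"grip":-1},{"ax":0,"ay":0,"az":0,"tx":0,"ty":0,"tz":0,"grip":-1}]' | grep force; python3 -c "$M"
```

```text
ft_force: [-2.0, 5.1, 0.2]
gripper_force: 30.0
foot [ 0.0691 68.      0.0687] head [0.1084 0.1132] ang 128.5182556972805 r 0.06975815986679505 [0.5356 0.2376 0.2274] F [-2.4551  5.9287 -0.4392] 0.021514890046536825 8.625
ft_force: [0.3, 5.5, 0.3]
gripper_force: 30.0
foot [ 0.069  67.625   0.0686] head [0.1068 0.1116] ang 108.43988548813573 r 0.06927189282541792 [0.5571 0.2487 0.2274] F [-0.5739  5.7159  0.3774] 0.02115778882425126 9.525
```

The foot stopped at about 0.069 while the crosshead kept descending, so contact has happened. I'll fit the circle and contact angle from the readings.

Run:
```python
from h import *
from scipy.optimize import least_squares as L
P=np.array([[.5524,.1168],[.5314,.1296],[.5163,.1488],[.5087,.172],[.5097,.1967],[.519,.2194],[.5356,.2376],[.5571,.2487]])
c=L(lambda c:np.hypot(*(P-c[:2]).T)-.07,[.579,.183]).x;c3=L(lambda c:np.hypot(*(P-c[:2]).T)-c[2],[.579,.183,.07]).x
print(c,c3)
t=-np.degrees(np.unwrap(np.arctan2(*(P-c[:2]).T[::-1])));t-=t[0];print(t)
for f in([.0765,.0751,.0729,.0715,.0699,.0693,.0691,.0690],[.0761,.0748,.073,.0711,.0698,.0689,.0687,.0686]):
  r=L(lambda x:np.array(f)*1e3-(x[0]-np.minimum(t,x[1])/12),[76,85.]);print(r.x,r.fun)
a=np.arctan2(*(P[-1]-c)[::-1])-np.radians(np.arange(0,51,10));print(np.degrees(a[0]),np.diff(.07*np.c_[np.cos(a),np.sin(a)],axis=0)/.3)
```

```text
[0.578  0.1819] [0.5781 0.1819 0.07  ]
[  0.      20.2348  40.3174  60.3919  80.7382 100.9399 121.2093 141.1048]
[76.5414 88.8965] [-0.0414  0.2449 -0.2816 -0.0087  0.0868  0.1667 -0.0333 -0.1333]
[76.3214 91.0565] [-0.2214  0.1649  0.0384 -0.1887  0.2068  0.1667 -0.0333 -0.1333]
107.39528359834105 [[ 0.0397  0.0087]
 [ 0.0406  0.0017]
 [ 0.0403 -0.0054]
 [ 0.0388 -0.0123]
 [ 0.036  -0.0188]]
```

```bash
python3 -m creep '[{"ax":0,"ay":0,"az":0,"tx":0.0397,"ty":0.0087,"tz":0,"grip":-1},{"ax":0,"ay":0,"az":0,"tx":0.0406,"ty":0.0017,"tz":0,"grip":-1},{"ax":0,"ay":0,"az":0,"tx":0.0403,"ty":-0.0054,"tz":0,"grip":-1},{"ax":0,"ay":0,"az":0,"tx":0.0350,"ty":-0.0110,"tz":0,"grip":-1},{"ax":0,"ay":0,"az":0,"tx":0,"ty":0,"tz":0,"grip":-1},{"ax":0,"ay":0,"az":0,"tx":0,"ty":0,"tz":0,"grip":-1}]' | grep force; python3 -c "
from h import *
meas(8)
p=arm.get_obs()['tcp_pos'][:2]-[.578,.1819];print(np.degrees(np.arctan2(p[1],p[0])),np.hypot(*p))"
```

```text
ft_force: [2.9, 4.7, -1.0]
gripper_force: 30.0
foot [ 0.0689 62.125   0.0694] head [0.1035 0.1084] ang 68.01323575611266 r 0.06856712693463782 [0.6047 0.2466 0.2274] F [ 3.3052  4.8509 -0.6463] 0.02112111411775525 10.675
67.59111898546564 0.06996341544660656
```

The crank has turned about 181°, against contact at about 90° plus 90°. The crosshead dropped 14.8 mm and the foot 7.5 mm, so compression is about 7.4 mm. Releasing and lifting straight up.

```bash
python3 -m creep '[{"ax":0,"ay":0,"az":0,"tx":0,"ty":0,"tz":0,"grip":-0.2},{"ax":0,"ay":0,"az":0,"tx":0,"ty":0,"tz":0,"grip":-0.2},{"ax":0,"ay":0,"az":0,"tx":0,"ty":0,"tz":0,"grip":-0.2},{"ax":0,"ay":0,"az":0,"tx":0,"ty":0,"tz":0.08,"grip":-0.2},{"ax":0,"ay":0,"az":0,"tx":0,"ty":0,"tz":0.15,"grip":-0.2},{"ax":0,"ay":0,"az":0,"tx":0,"ty":0,"tz":0.15,"grip":-0.2},{"ax":0,"ay":0,"az":0,"tx":-0.05,"ty":0.19,"tz":0,"grip":-0.2},{"ax":0,"ay":0,"az":0,"tx":-0.05,"ty":0.19,"tz":0,"grip":-0.2}]'
python3 -m creep '[{"ax":0,"ay":0,"az":0,"tx":-0.05,"ty":0.19,"tz":0,"grip":-0.2},{"ax":0,"ay":0,"az":0,"tx":-0.05,"ty":0.19,"tz":0,"grip":-0.2},{"ax":0,"ay":0,"az":0,"tx":0,"ty":0,"tz":0,"grip":-0.2},{"ax":0,"ay":0,"az":0,"tx":0,"ty":0,"tz":0,"grip":-0.2}]'
python3 - <<'E'
from h import *
meas(6)
a=cap('top');b=cap('side')
for n,c in(('t',a),('s',b)):
  k=knob(cloud(c),.258)
  if len(k): p=k.mean(0)[:2]-[.579,.1825];print(n,k.mean(0),len(k),np.degrees(np.arctan2(p[1],p[0])),np.hypot(*p))
f=lambda x:cv2.resize(x,(400,400),interpolation=cv2.INTER_CUBIC)
cv2.imwrite('pics/end.png',cv2.convertScaleAbs(np.hstack([f(a['color'][150:260,110:220]),f(b['color'][80:200,230:350])]),alpha=1.5))
E
```

```text
time_s: 11.68
tcp_pos: [0.5736, 0.3609, 0.3419]
orientation: [0.0, 0.981, 0.194, 0.001]
ft_force: [0.5, -0.1, -0.1]
width: 0.0371
gripper_force: 0.0
time_s: 12.18
tcp_pos: [0.5435, 0.4744, 0.3406]
orientation: [0.001, 0.981, 0.196, -0.0]
ft_force: [-0.2, -0.2, -0.7]
width: 0.0368
gripper_force: 0.0
foot [ 0.069  62.      0.0697] head [0.1036 0.1089] ang 96.85325145175872 r 0.2925687428007903 [0.5441 0.4735 0.3416] F [-0.4842  0.874  -0.0343] 0.03681929420881377 12.475
t [0.6052 0.2466 0.2621] 47 67.76409945930301 0.06928819090665299
s [0.6045 0.2445 0.2619] 34 67.60869068436172 0.06700679670563577
```

View pics/end.png

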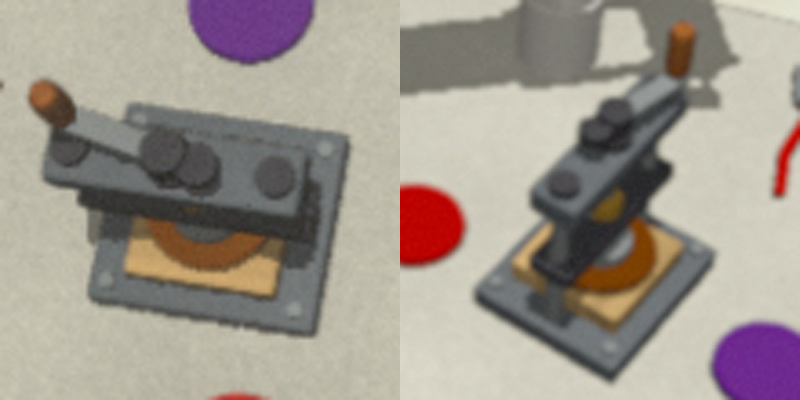

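The knob is now at crop (52,103), half a turn from its start. The coaster is intact and in its old place with the foot on it, and the gripper is clear. Handing in.

```bash
python3 -c "
from rig import arm
print(arm.sign_off())"
```

```text
the job is handed in; nothing more can be done
None
```

The loaded press is wound down about 181° in all, roughly a quarter turn past contact (the foot met the glass at about 90°), and the knob is released; the coaster looks unmoved and uncracked, I did not touch the spare press, and the job was handed in at about 12.5 s.

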